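# Unclip the water filter's cover and seat a fresh cartridge

## Task

Fit the fresh cartridge in the countertop water filter, which stands rinsed and empty. Press the cover's blue snap tab gently inward, swing that end up, draw the cover off and set it down flat, right way up, on the worktop (put it down, don't drop it); then push the cartridge straight into the bore, until it is fully home, bed it on its seat with a firm but not rough push, and let go. Leave the cover off, because I shall flush the cartridge first, and don't disturb the other things on the worktop.

Things in the scene. Friction and masses are not known exactly. Their poses are not given: they have to be found in the camera images.
- filter_unit: Countertop water filter, a fixed white box 90 mm high, 120 mm wide (its y), on a grey base. Origin on the worktop below the bore's centre; the box runs from x = -70 to +92 mm, two water connectors low on the +x end reach 117 mm. +x (the cover's tab end) points roughly away from the robot, yaw varies. The opening in its top, x and y within 50 and 36 mm of the centre, is closed by the cover.
- bore_mouth (a point): Centre of the bore's mouth, seen once the cover is off: 48 mm above the worktop, 42 mm below the box's top, in a block inside the opening. Round vertical bore, diameter 50 mm, 34 mm deep, mouth chamfered by 3 mm.
- seat: Rigid black seat in the bore; origin at the centre of its face, 14 mm above the worktop. 16 mm above it four sprung rubber lips stand 3.5 mm into the bore: the cartridge stops on them, needs 5 to 15 N of push to pass, then stays where it is put. The face seal beds at 10 N of bearing on the seat (push on until the load has risen 10 to 15 N); over 60 N crushes it.
- cover: Grey cover, 97 x 78 mm, 80 g. Origin at the centre of its skirt's underside (76 mm up when closed, 0 when laid flat), x as the unit's when closed. Plate top at z = 14 mm, flush with the box's top. A white finger ridge (x 16 to 20, y -18 to +18 mm) stands 9 mm above the plate. Held at the +x end by the snap tab, at the -x end by two tongues. Levering it against the box with over 20 N breaks it.
- tongue_line (a point): Middle of the line (along the cover's y) about which the closed cover swings: cover frame x = -51, z = 4 mm. Two tongues there hook 3 mm under the box's lip, so the cover cannot go straight up: with the tab pressed, swing the tab end up about this line by 0.2 to 0.3 rad, tilting the gripper with it, then draw the cover off towards its +x and up. About 1 mm of play.
- snap_tab: Blue springy tab, part of the cover, origin as the cover's. 24 mm wide; its outer face at cover x = 50 mm stands 9 mm above the plate, like the ridge, beside a thumb scoop (34 mm long, 52 wide, 5 deep) in the box. Pinched towards the ridge it flexes 4.5 mm to a stop; its barb, 3 mm under a catch, is clear from 3.5 mm on (9 N), the stop takes 11 N. It snaps off above 28 N.
- pinch_mid (a point): Middle of the pinch that releases and carries the cover, 5 mm above its plate, cover frame x = 31, y = 0, z = 19 mm: midway between the ridge's -x face and the tab's outer face when the tab is pressed in (29.5 mm apart; 34 mm unpressed). Fingers close along the cover's x. A pinch of 13 to 18 N serves; off centre it thrusts the cover sideways against the box and the swing jams.
- cartridge: Fresh cartridge standing on the worktop, about 180 g: white cylinder, diameter 46 mm, 48 mm high, foot chamfered 5 x 6 mm; on top a blue grip fin 10 mm thick (its x), 30 mm long (its y), z 48 to 68 mm. Origin at the centre of its foot, z up. Fully home its foot bears on the seat, the fin's top 8 mm below the box's top; any yaw. The worktop between it and the filter is clear.
- mug: Cream mug, 63 x 88 x 51 mm, bystander; origin under its middle.
- tall_jar: Glass clip-top jar, 95 x 79 x 131 mm, bystander; origin under its middle.
- eggcup: Wooden egg cup, 47 mm across, 58 mm high, bystander; origin under its middle.
- lemon_1: Lemon, 78 x 55 x 56 mm, bystander; origin under its middle.
- garlic_2: Garlic bulb, 53 x 52 x 52 mm, bystander; origin under its middle.
There are look-alikes about, which are no part of the job. Leave any pink or red look-alike of the cartridge alone.

How it is judged:
By the outcome, as a careful person would: the job done as asked, in the order asked, and still so for the second after the job is handed in, with the robot touching nothing.
It also fails if it takes over 64 s, if anything falls off the work surface, if the arm or the gripper's body presses on something with over 40 N, if the wrist force passes 120 N, or if a joint passes its speed limit or range.

## Robot

A 7-joint arm with a two-finger parallel gripper is mounted at the origin on a cart in front of the work surface, level with it; the furniture and walls round the work are solid. World frame = base frame: x ahead of the robot, y to its left, z up, the work surface at z = 0. Lengths are in m, angles in rad, forces in N, time in s.
With the tool pointing down it reaches from about 0.425 to 0.925 m from the base axis. Payload 6.8 kg.
Tool frame: the origin (TCP) lies on the mounting face of the last link; the fingertips stand 173 mm ahead of it and the grasp point (between the pads) lies 155 mm ahead of it; z points along the fingers, y is the line along which they close (so a half turn about z gives the same grasp; the last joint's range is limited). The gripper opens to 85 mm and grips with 20 to 120 N. Pads are 22 mm wide; open, the fingers measure 114 mm over their backs; the gripper's body (76 mm by 85 mm) begins 54 mm behind the grasp point. The pads swing forward as they close: fully open they stand 13 mm farther back than shut.
Start: joints at [1.003, 0.477, 0.022, 1.555, -0.011, 1.109, -0.083], TCP at [0.3, -0.605, 0.405] pointing down, gripper open.
Joint ranges: [-2.96, 2.96], [-0.34, 2.1], [-1.41, 1.46], [0.24, 2.44], [-1.37, 4.51], [0.17, 1.92], [-2.96, 2.96]. Speed limits (rad/s): [2.39, 2.39, 3.14, 3.14, 3.14, 3.14, 3.14].

## Interface

Orientations are given as a unit quaternion [w, x, y, z].
In Python, from station import bot gives the robot as it stands. The module is installed in compiled form; this text tells all that it offers.
- The arm moves only by the shell command python3 -m pendant 'ROWS' [FORCE]. ROWS is JSON, a list of rows, each a list of 5 numbers: the finger opening in m, from 0 to 0.0854, then the shift along the tool's x, y, z in m, then the turn about the tool's z in degrees. In form: [[jaw, x, y, z, yaw], ...]. A call has 1 to 12 rows; each row shifts and turns the commanded pose from where the row before left it, along the tool's axes as they then stand; what a row does not reach is not made up. A row lasts 1/12 s, in which the tool goes at most 41.7 mm and 7.16 degrees, less where a joint would pass 70% of its speed; a pose out of reach is approached as far as the arm can. A call with a gripper value outside its range is refused whole. The fingers move at their own pace and stop on an object; FORCE is the grip in N (left out, the last holds). Time passes only in rows, so rows that do not move let the fingers close. It gives the time, the measured TCP pose, the force, the opening and the grip force at its end, in the units of the state.
- bot.get_obs(): the state, without advancing time (a new reading comes with each control period).
- bot.read_camera(name): name is "side" or "top"; returns (picture, depth): 400x640x3 uint8, blue, green, red; 400x640 float32, m along the optical axis (not along the pixel's ray), 0 where there is no reading.
- bot.camera_model(name): a dict with "intrinsics" (3x3 intrinsics, pixels), "dist_coeffs" ([k1, k2, p1, p2, k3] as OpenCV has them; the pictures are not rectified), "R" (3x3) and "t" (3): a world point X has camera coordinates R X + t. Camera axes: x right, y down, z forward; pixel columns grow to the right and rows downward; lengths in m; the calibration is good to about 2 mm. A picture is of the moment at which its call begins. camera_model takes no time and is no camera call.
- bot.hand_in(): hands the job in; it is judged then, once.
Trained networks look in the newest picture that a camera, given by its name, has taken for a name from the list of things; names that differ only in an ending like _2 or _b are one class to them, and where a whole thing is asked for, a point or a joint stands for the part that bears it (a point fixed in the world has none). Each returns a list of dicts, best first, with "score" (0 to 1); they miss things now and then, are a little off and sometimes report something else, mostly with a low value. They report only what shows in the picture. A call takes as long as a camera call. They do not tell look-alikes from the thing itself.
- bot.boxes_of(name, camera): "at" ([column, row] in pixels, amid what is visible of it).
- bot.trace(name, camera): "mask" (400x640 bool, what is visible of it) and "at" ([column, row] in pixels, amid what is visible of it).
- bot.pinpoint(name, camera): "at" ([column, row] in pixels: a listed point, or the origin of a listed thing).
The state is a dict: "t": time; "q": joint angles; "joint_vel": joint speeds; "joint_torque": joint torques, N m; "eef_pos": TCP position; "tool_rot": TCP orientation; "contact_force": force on the tool from outside, world axes, zero at the start; "torque": the same for the moment, N m; "gripper_width": opening from 0.0 (shut) to 1.0 (fully open); "grasp_force": force on a finger pad.
Only numpy, scipy, OpenCV 4.12 (cv2) and the standard library are available. Lean on these libraries where they do the work, as an engineer would, in place of code of your own. Each camera call takes 0.05 s, during which the arm holds its last target. There are 200 camera calls.

## Working session

There is one attempt and no reset: what is moved stays moved. The work goes in short steps, Python scripts to look and compute and a shell command to move; the robot and the scene stay as the last step left them, time stands still between calls to the robot, and variables do not carry over. Pictures are saved under pics/ and viewed, at most 10 in all, crops included, and the job is handed in when it is done.

```bash
mkdir -p pics
cat > h.py <<'E'
import numpy as np, cv2
from station import bot
from scipy.spatial.transform import Rotation as Ro
def ray(cam,uv):
    m=bot.camera_model(cam);K=np.array(m["intrinsics"]);R=np.array(m["R"]);t=np.array(m["t"])
    p=cv2.undistortPoints(np.array([[uv]],float),K,np.array(m["dist_coeffs"]))[0,0]
    return -R.T@t, R.T@np.array([p[0],p[1],1])
def atz(cam,uv,z):
    o,d=ray(cam,uv); return o+d*(z-o[2])/d[2]
def proj(cam,X):
    m=bot.camera_model(cam)
    return cv2.projectPoints(np.array(X,float).reshape(-1,3),cv2.Rodrigues(np.array(m["R"]))[0],np.array(m["t"]),np.array(m["intrinsics"]),np.array(m["dist_coeffs"]))[0][:,0]
def cloud(cam,D):
    m=bot.camera_model(cam);K=np.array(m["intrinsics"]);R=np.array(m["R"]);t=np.array(m["t"])
    v,u=np.mgrid[:400,:640];p=cv2.undistortPoints(np.stack([u.ravel(),v.ravel()],1).astype(float)[:,None],K,np.array(m["dist_coeffs"]))[:,0]
    P=np.c_[p,np.ones(len(p))]*D.ravel()[:,None]
    return ((P-t)@R).reshape(400,640,3)
def state():
    s=bot.get_obs();q=s["tool_rot"];r=Ro.from_quat([q[1],q[2],q[3],q[0]]);return s,np.array(s["eef_pos"]),r
E
python3 - <<'E'
from h import *
for c in("side","top"):
    p,d=bot.read_camera(c);cv2.imwrite(f"pics/{c}0.png",p);np.save(c+"0.npy",d);print(c,(d>0).mean(),ray(c,(320,200)))
    for n,f in [("pinch_mid","pinpoint"),("tongue_line","pinpoint"),("cover","pinpoint"),("snap_tab","boxes_of"),("filter_unit","pinpoint"),("cartridge","pinpoint"),("cartridge","boxes_of"),("mug","pinpoint"),("tall_jar","pinpoint"),("eggcup","pinpoint"),("lemon_1","pinpoint"),("garlic_2","pinpoint")]:
        r=getattr(bot,f)(n,c)
        print(n,f,[(np.round(x["at"]).tolist(),round(x["score"],2),np.round(atz(c,x["at"],dict(pinch_mid=.095,tongue_line=.08,cover=.076,snap_tab=.095).get(n,0)),3).tolist()) for x in r[:3]])
s,p,r=state();print(s["t"],p,r.as_matrix().round(3).tolist(),s["contact_force"])
E
```

```text
side 0.99601953125 (array([ 0.26966545, -1.05631797,  0.8933455 ]), array([ 0.21484957,  0.76445935, -0.60787411]))
pinch_mid pinpoint [([300.0, 182.0], 0.49, [0.52, 0.052, 0.095])]
tongue_line pinpoint []
cover pinpoint [([290.0, 190.0], 0.64, [0.488, 0.046, 0.076])]
snap_tab boxes_of [([300.0, 182.0], 0.58, [0.522, 0.051, 0.095])]
filter_unit pinpoint []
cartridge pinpoint [([324.0, 233.0], 0.87, [0.552, -0.084, 0.0]), ([349.0, 272.0], 0.71, [0.569, -0.252, 0.0]), ([318.0, 282.0], 0.7, [0.484, -0.259, 0.0])]
cartridge boxes_of [([346.0, 265.0], 0.74, [0.57, -0.224, 0.0]), ([317.0, 279.0], 0.6, [0.484, -0.248, 0.0]), ([324.0, 225.0], 0.54, [0.562, -0.051, 0.0])]
mug pinpoint [([303.0, 342.0], 0.83, [0.398, -0.423, 0.0])]
tall_jar pinpoint [([367.0, 230.0], 0.84, [0.673, -0.111, 0.0])]
eggcup pinpoint [([290.0, 211.0], 0.58, [0.483, 0.045, 0.0])]
lemon_1 pinpoint [([392.0, 279.0], 0.7, [0.666, -0.307, 0.0])]
garlic_2 pinpoint [([390.0, 250.0], 0.83, [0.702, -0.206, 0.0])]
top 0.9892421875 (array([ 0.27848477, -0.07011851,  1.4343928 ]), array([ 0.19008766, -0.0020565 , -0.9817727 ]))
[... 495 characters left out ...]
0, 200.0], 0.48, [0.556, -0.088, 0.0]), ([373.0, 196.0], 0.45, [0.568, -0.254, 0.0])]
cartridge boxes_of [([383.0, 221.0], 0.58, [0.479, -0.284, 0.0]), ([373.0, 194.0], 0.48, [0.574, -0.255, -0.0]), ([324.0, 201.0], 0.44, [0.552, -0.086, 0.0])]
mug pinpoint [([424.0, 247.0], 0.83, [0.389, -0.419, 0.0])]
tall_jar pinpoint [([334.0, 170.0], 0.58, [0.66, -0.124, 0.0])]
eggcup pinpoint [([201.0, 239.0], 0.67, [0.429, 0.333, 0.0])]
lemon_1 pinpoint [([383.0, 169.0], 0.59, [0.66, -0.293, 0.0])]
garlic_2 pinpoint [([359.0, 156.0], 0.54, [0.709, -0.212, 0.0])]
1.3 [ 0.29956764 -0.60490162  0.40467525] [[0.896, 0.444, -0.0], [0.444, -0.896, 0.0], [-0.0, -0.0, -1.0]] [0.43780974 0.63962661 0.23238176]
```

Run:
```python
import cv2,numpy as np
a=cv2.imread("pics/side0.png")[130:330,240:440];b=cv2.imread("pics/top0.png")[130:270,240:440]
cv2.imwrite("pics/s0c.png",cv2.resize(a,None,fx=3,fy=3,interpolation=cv2.INTER_CUBIC))
cv2.imwrite("pics/t0c.png",cv2.resize(b,None,fx=4,fy=4,interpolation=cv2.INTER_CUBIC))
```

```text
(no output)
```

View pics/s0c.png

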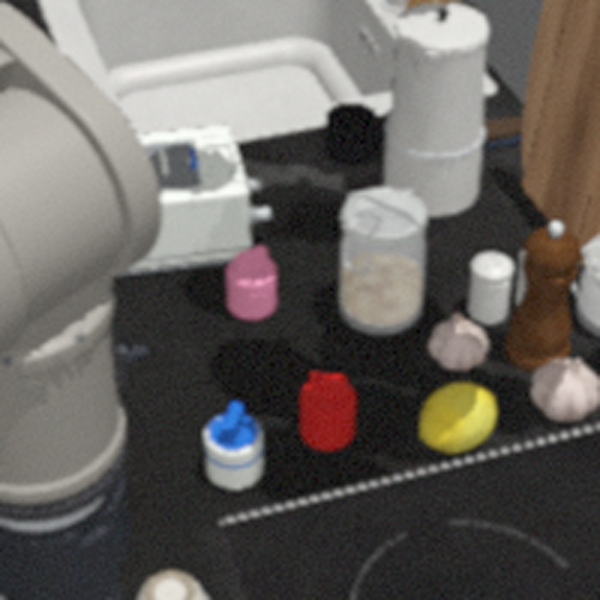

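View pics/t0c.png

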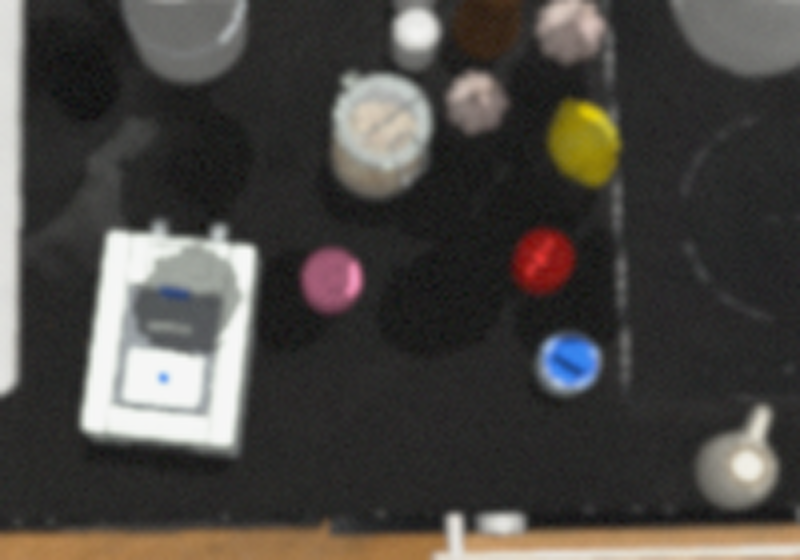

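The pictures show the real cartridge (white, blue fin) at side ≈(318,279) and top ≈(382,220). The filter shows the tab at top ≈(284,203) and the ridge at ≈(282,212). Next I rectify averaged frames to measure the unit's pose precisely.

Run:
```python
from h import *
ims={}
for c in("top","side"):
    A=[];D=[]
    for i in range(6):
        p,d=bot.read_camera(c);A.append(p.astype(np.float32));D.append(d)
    ims[c]=np.mean(A,0);np.save(c+"_avg.npy",ims[c]);np.save(c+"_d.npy",np.median(D,0))
P={}
for i in range(4):
    bot.read_camera("top")
    for n,z in (("pinch_mid",.095),("tongue_line",.08),("filter_unit",0)):
        for x in bot.pinpoint(n,"top")[:1]: P.setdefault(n,[]).append(atz("top",x["at"],z)[:2])
for n in P: print(n,np.round(P[n],4).tolist())
def rect(c,x0,x1,y0,y1,z,s):
    xs=np.arange(x1,x0,-1e-3/s);ys=np.arange(y1,y0,-1e-3/s)
    X,Y=np.meshgrid(xs,ys,indexing="ij");uv=proj(c,np.stack([X,Y,0*X+z],-1)).reshape(X.shape+(2,)).astype(np.float32)
    return cv2.remap(ims[c],uv[...,0],uv[...,1],cv2.INTER_CUBIC).clip(0,255).astype(np.uint8)
r=rect("top",.39,.61,-.03,.13,.09,2.5)
r2=rect("side",.39,.61,-.03,.13,.09,2.5)
cv2.imwrite("pics/rect.png",np.hstack([r,r2]))
C=cloud("top",np.load("top_d.npy"));z=C[...,2]
m=(z>.08)&(z<.1)&(C[...,0]>.38)&(C[...,0]<.6)&(C[...,1]>-.03)&(C[...,1]<.14)
print(m.sum(),z[m].mean(),z[m].std(),C[m].min(0),C[m].max(0),cv2.minAreaRect((C[m][:,:2]*1000).astype(np.float32)))
```

```text
pinch_mid [[0.5112, 0.0455], [0.5183, 0.0445], [0.5194, 0.0503], [0.5166, 0.0535]]
tongue_line [[0.4381, 0.0468], [0.4361, 0.0458], [0.4398, 0.0381], [0.4284, 0.0458]]
filter_unit [[0.4826, 0.0512], [0.4887, 0.0477], [0.4776, 0.0417], [0.4745, 0.0563]]
1869 0.08864203113691088 0.0025194520418267063 [ 0.40924533 -0.01851009  0.0800394 ] [0.58209088 0.1168407  0.09994394] ((496.56365966796875, 50.179718017578125), (120.23310852050781, 162.3199005126953), 82.6888427734375)
```

View pics/rect.png

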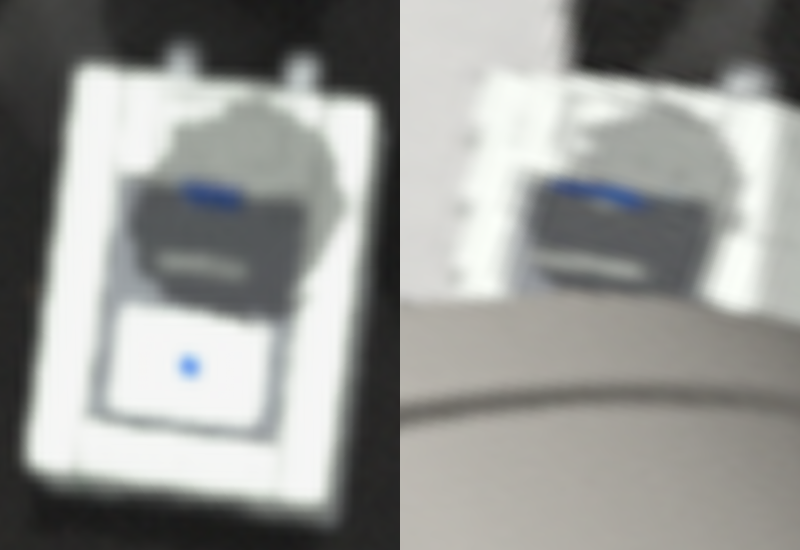

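```bash
cat >> h.py <<'E'
def need(x,y,z,yawy):  # target tcp and world angle (deg) of tool y
    s,p,r=state();M=r.as_matrix();a=np.degrees(np.arctan2(M[1,1],M[0,1]))
    turn=-((yawy-a+180)%360-180); Mf=M@Ro.from_euler('z',turn,degrees=True).as_matrix()
    print("t",round(s["t"],2),"pos",p.round(4),"a",round(a,2),"turn",round(turn,2),"shift after turn mm",(Mf.T@(np.array([x,y,z])-p)*1000).round(1),"F",np.round(s["contact_force"],1),"w",round(s["gripper_width"]*85.4,1),"g",round(s["grasp_force"],1),"zax",M[:,2].round(3), "q7",round(s["q"][6],2))
E
python3 -m pendant '[[0.05,0,0,0,-7.1],[0.05,0,0,0,-7.1],[0.05,0,0,0,-7.1],[0.05,0,0,0,-7.1],[0.05,0,0,0,-7.1],[0.05,0,0,0,-7.1],[0.05,0,0,0,-7.1],[0.05,0,0,0,-6.9],[0.042,0.04,0.008,0,0],[0.042,0.04,0.008,0,0],[0.042,0.04,0.008,0,0],[0.042,0.04,0.008,0,0]]' 20
python3 -c "
from h import *
need(.516,.0475,.30,-7)"
```

```text
t: 3.7
eef_pos: [0.3511, -0.4484, 0.4047]
tool_rot: [0.0, 0.75, 0.662, 0.0]
contact_force: [1.7, -0.2, 0.6]
gripper_width: 0.49
grasp_force: 0.0
t 3.7 pos [ 0.3511 -0.4484  0.4047] a -7.1 turn -0.1 shift after turn mm [512.3 103.2 104.7] F [ 1.7 -0.2  0.6] w 41.8 g 0.0 zax [ 0. -0. -1.] q7 0.59
```

```bash
python3 -m pendant '[[0.044,0.039,0.008,0,0],[0.044,0.039,0.008,0,0],[0.044,0.039,0.008,0,0],[0.044,0.039,0.008,0,0],[0.044,0.039,0.008,0,0],[0.044,0.039,0.008,0,0],[0.044,0.039,0.008,0,0],[0.044,0.039,0.008,0.01,0],[0.044,0.039,0.008,0.01,0],[0.044,0.039,0.008,0.02,0],[0.044,0.039,0.008,0.02,0],[0.044,0.039,0.008,0.02,0]]' >/dev/null
python3 -m pendant '[[0.044,0.039,0.007,0.02,0],[0.044,0.005,0,0.005,0],[0.044,0,0,0,0],[0.044,0,0,0,0]]'
python3 - <<'E'
from h import *
need(.517,.0475,.268,-7)
for c in("side","top"):
    p,d=bot.read_camera(c);cv2.imwrite(f"pics/{c}1.png",p)
    np.save(c+"1d.npy",d)
a=cv2.imread("pics/side1.png")[110:230,230:370];b=cv2.imread("pics/top1.png")[150:270,220:360]
cv2.imwrite("pics/c1.png",cv2.resize(np.hstack([a,b]),None,fx=2.8,fy=4,interpolation=cv2.INTER_CUBIC))
E
```

```text
t: 5.03
eef_pos: [0.5128, 0.0355, 0.3047]
tool_rot: [-0.0, 0.749, 0.663, -0.001]
contact_force: [0.7, -0.9, 0.3]
gripper_width: 0.519
grasp_force: 0.0
t 5.03 pos [0.5128 0.0355 0.3047] a -7.02 turn -0.02 shift after turn mm [12.4  2.7 36.7] F [ 0.7 -0.9  0.3] w 44.4 g 0.0 zax [-0.001 -0.001 -1.   ] q7 -0.55
```

View pics/c1.png

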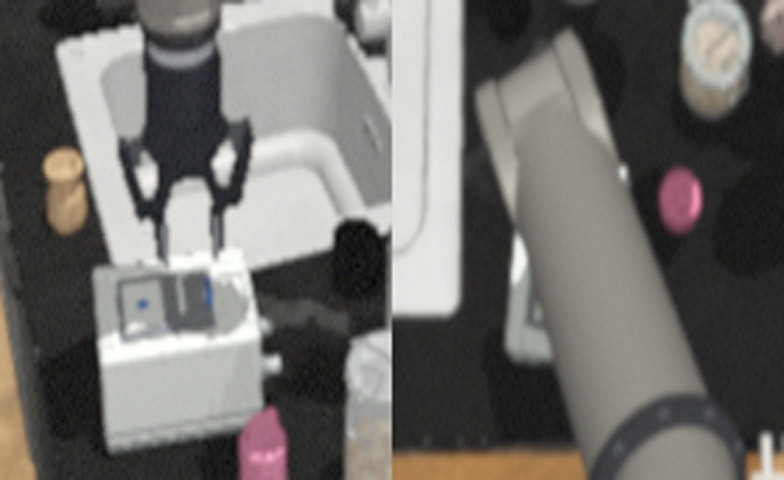

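The side camera now shows the whole cover, with the open fingers above it around the ridge and tab. I'll refine the pose from here.

Run:
```python
from h import *
A=[];D=[]
for i in range(6):
    p,d=bot.read_camera("side");A.append(p.astype(np.float32));D.append(d)
im=np.mean(A,0);D=np.median(D,0)
C=cloud("side",D);z=C[...,2]
m=(z>.084)&(z<.096)&(C[...,0]>.38)&(C[...,0]<.6)&(C[...,1]>-.03)&(C[...,1]<.13)
print(m.sum(),z[m].mean(),cv2.minAreaRect((C[m][:,:2]*1000).astype(np.float32)))
a=np.radians(-7);o=np.array([.486,.051]);e=np.array([np.cos(a),np.sin(a)]);n=np.array([-e[1],e[0]])
def rect(z,s=4):
    xs=np.arange(-80,100,1/s);ys=np.arange(65,-65,-1/s);X,Y=np.meshgrid(xs,ys)
    W=o+(X[...,None]*e+Y[...,None]*n)/1000
    uv=proj("side",np.dstack([W,0*X+z])).reshape(X.shape+(2,)).astype(np.float32)
    return cv2.remap(im,uv[...,0],uv[...,1],cv2.INTER_CUBIC).clip(0,255).astype(np.uint8)
r=rect(.09); 
for k in range(-80,101,20): cv2.line(r,((k+80)*4,0),((k+80)*4,8 if k else 30),(0,0,255),1)
for k in range(-60,61,20): cv2.line(r,(0,(65-k)*4),(8 if k else 30,(65-k)*4),(0,0,255),1)
cv2.imwrite("pics/r2.png",r)
```

```text
1269 0.08949719469224847 ((496.3840637207031, 50.09391784667969), (120.40139770507812, 159.68881225585938), 82.88957977294922)
```

View pics/r2.png

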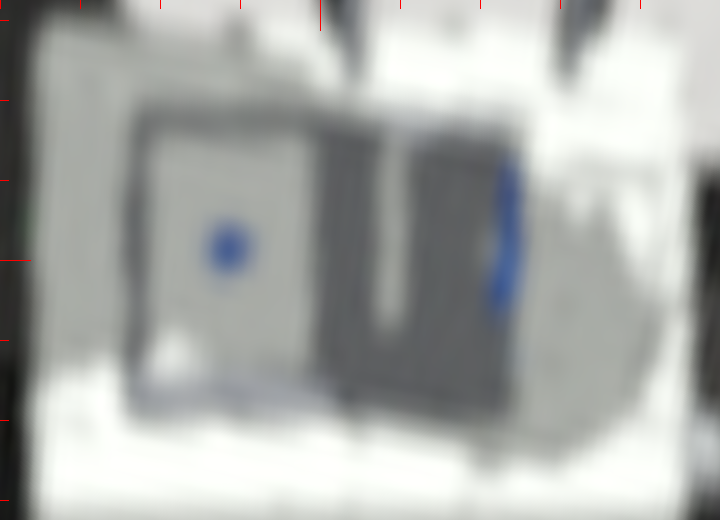

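The rectified view agrees with the estimate: ridge centre at about 18 mm, tab outer face at about 50 mm and yaw about -7°. I'll descend now.

```bash
python3 -m pendant '[[0.042,0.012,0.0035,0,0],[0.042,0,0,0.01,0],[0.042,0,0,0.01,0],[0.042,0,0,0.01,0],[0.042,0,0,0.003,0],[0.042,0,0,0,0],[0.042,0,0,0,0]]'
python3 -c "
from h import *
need(.518,.047,.265,-7)"
python3 -m pendant '[[0.042,0,0,0.002,0],[0.042,0,0,0.002,0],[0.042,0,0,0,0]]'
python3 -m pendant '[[0.042,0,0,0.002,0],[0.042,0,0,0,0]]'
```

```text
t: 6.02
eef_pos: [0.5177, 0.0472, 0.2713]
tool_rot: [-0.0, 0.749, 0.662, -0.0]
contact_force: [0.1, -0.3, 0.0]
gripper_width: 0.492
grasp_force: 0.0
t 6.02 pos [0.5177 0.0472 0.2713] a -7.06 turn -0.06 shift after turn mm [-0.1  0.3  6.3] F [ 0.1 -0.3  0. ] w 42.0 g 0.0 zax [-0.001 -0.    -1.   ] q7 -0.61
t: 6.27
eef_pos: [0.5178, 0.0471, 0.2677]
tool_rot: [0.0, 0.749, 0.662, 0.0]
contact_force: [0.8, 0.2, -0.8]
gripper_width: 0.494
grasp_force: 0.0
t: 6.43
eef_pos: [0.5178, 0.0472, 0.2657]
tool_rot: [0.0, 0.749, 0.662, -0.0]
contact_force: [-0.0, -0.2, -0.2]
gripper_width: 0.491
grasp_force: 0.0
```

```bash
for i in 1; do python3 -m pendant '[[0.042,0,0,0.0015,0],[0.042,0,0,0,0]]'; done
python3 -m pendant '[[0.042,0,0,0.001,0],[0.042,0,0,0,0]]' | sed -n '2p;4p'
python3 -m pendant '[[0.042,0,0,0.001,0],[0.042,0,0,0,0]]' | sed -n '2p;4p'
```

```text
t: 6.6
eef_pos: [0.5178, 0.0472, 0.2642]
tool_rot: [0.0, 0.749, 0.662, -0.0]
contact_force: [0.9, -0.7, 0.9]
gripper_width: 0.487
grasp_force: 0.0
eef_pos: [0.5178, 0.0472, 0.2632]
contact_force: [-0.4, -0.0, 0.3]
eef_pos: [0.5178, 0.0472, 0.2622]
contact_force: [1.3, -0.3, -0.1]
```

```bash
python3 -m pendant '[[0.036,0,-0.0013,-0.002,0],[0.034,0,0,0,0],[0.034,0,0,0,0],[0.034,0,0,0,0]]' 20
python3 -m pendant '[[0.032,0,0,0,0],[0.032,0,0,0,0],[0.032,0,0,0,0]]' |tail -4
python3 -m pendant '[[0.030,0,0,0,0],[0.030,0,0,0,0],[0.030,0,0,0,0]]' |tail -5
```

```text
t: 7.27
eef_pos: [0.5165, 0.0475, 0.2644]
tool_rot: [0.0, 0.749, 0.662, 0.0]
contact_force: [0.0, 0.0, 0.5]
gripper_width: 0.396
grasp_force: 0.6
tool_rot: [-0.0, 0.749, 0.662, -0.0]
contact_force: [-3.0, 0.0, 4.6]
gripper_width: 0.373
grasp_force: 6.7
eef_pos: [0.5159, 0.0477, 0.2647]
tool_rot: [-0.0, 0.749, 0.662, -0.001]
contact_force: [-5.0, 0.0, 8.4]
gripper_width: 0.357
grasp_force: 11.3
```

```bash
python3 -m pendant '[[0.030,0,-0.0005,-0.001,0],[0.030,0,0,0,0],[0.030,0,0,0,0]]' |sed 1d
python3 -m pendant '[[0.030,0,-0.0005,-0.0005,0],[0.030,0,0,0,0],[0.030,0,0,0,0]]' |sed 1d
```

```text
eef_pos: [0.5159, 0.0474, 0.2651]
tool_rot: [-0.0, 0.749, 0.662, -0.0]
contact_force: [-0.5, 1.0, -2.5]
gripper_width: 0.355
grasp_force: 9.1
eef_pos: [0.5157, 0.0474, 0.2657]
tool_rot: [0.0, 0.749, 0.662, 0.0]
contact_force: [-0.1, 0.0, -3.4]
gripper_width: 0.349
grasp_force: 8.8
```

```bash
python3 -m pendant '[[0.029,0,0,0,0],[0.029,0,0,0,0],[0.029,0,0,0,0]]' |sed 1d
python3 -m pendant '[[0.028,0,0,0,0],[0.028,0,0,0,0],[0.028,0,0,0,0]]' |sed 1d
```

```text
eef_pos: [0.5155, 0.0475, 0.2657]
tool_rot: [-0.0, 0.749, 0.662, -0.0]
contact_force: [-0.2, -0.2, -2.0]
gripper_width: 0.345
grasp_force: 10.8
eef_pos: [0.5155, 0.0475, 0.2657]
tool_rot: [-0.0, 0.749, 0.662, -0.0]
contact_force: [-0.1, -0.2, -2.9]
gripper_width: 0.333
grasp_force: 20.6
```

```bash
python3 -m pendant '[[0.0285,0,0,0,0],[0.0285,0,0,0,0],[0.0285,0,-0.0004,-0.002,0],[0.0285,0,-0.0004,-0.002,0],[0.0285,0,0,0,0]]' |sed 1d
```

```text
eef_pos: [0.5147, 0.0476, 0.27]
tool_rot: [0.0, 0.749, 0.662, 0.0]
contact_force: [0.4, -0.4, -6.3]
gripper_width: 0.333
grasp_force: 21.4
```

```bash
python3 -m pendant '[[0.029,0,-0.0005,-0.002,0],[0.029,0,-0.0005,-0.002,0],[0.029,0,0,0,0]]' |sed 1d
cat > look.py <<'E'
import sys
from h import *
c,n,u0,u1,v0,v1,f=sys.argv[1],sys.argv[2],*map(int,sys.argv[3:])
p=np.mean([bot.read_camera(c)[0].astype(np.float32) for _ in range(4)],0)
cv2.imwrite(f"pics/{n}.png",cv2.resize(p[v0:v1,u0:u1].clip(0,255).astype(np.uint8),None,fx=f,fy=f,interpolation=cv2.INTER_CUBIC))
E
python3 look.py side l1 250 340 130 220 6
```

```text
eef_pos: [0.5137, 0.0478, 0.2743]
tool_rot: [0.0, 0.749, 0.662, 0.0]
contact_force: [1.1, 0.2, -4.6]
gripper_width: 0.34
grasp_force: 13.7
```

View pics/l1.png

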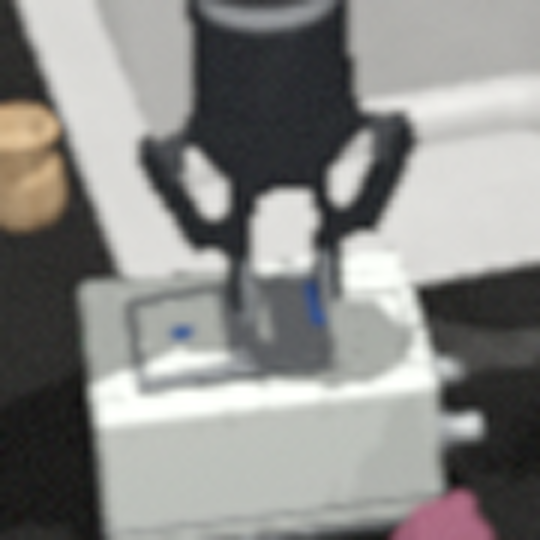

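The tab end (crop ≈(315,300)) has risen with the fingers and the left end still sits in the box. I'll carry on along the arc.

```bash
python3 -m pendant '[[0.029,0,-0.0006,-0.002,0],[0.029,0,-0.0006,-0.002,0],[0.029,0,0,0,0]]' |sed 1d
python3 -m pendant '[[0.029,0,-0.0007,-0.002,0],[0.029,0,-0.0007,-0.002,0],[0.029,0,0,0,0]]' |sed 1d
```

```text
eef_pos: [0.5127, 0.048, 0.2783]
tool_rot: [0.0, 0.749, 0.662, 0.0]
contact_force: [0.4, -0.6, -2.7]
gripper_width: 0.341
grasp_force: 13.8
eef_pos: [0.5115, 0.048, 0.2824]
tool_rot: [0.0, 0.749, 0.662, 0.0]
contact_force: [2.4, -1.4, -3.6]
gripper_width: 0.343
grasp_force: 13.3
```

```bash
python3 -m pendant '[[0.029,0,-0.0006,-0.002,0],[0.029,0,-0.0007,-0.002,0],[0.029,0,0,0,0]]' |sed 1d
python3 look.py side l2 250 340 130 220 6
```

```text
eef_pos: [0.5104, 0.0482, 0.2866]
tool_rot: [0.001, 0.749, 0.662, 0.001]
contact_force: [3.6, -1.5, -0.3]
gripper_width: 0.342
grasp_force: 10.4
```

View pics/l2.png

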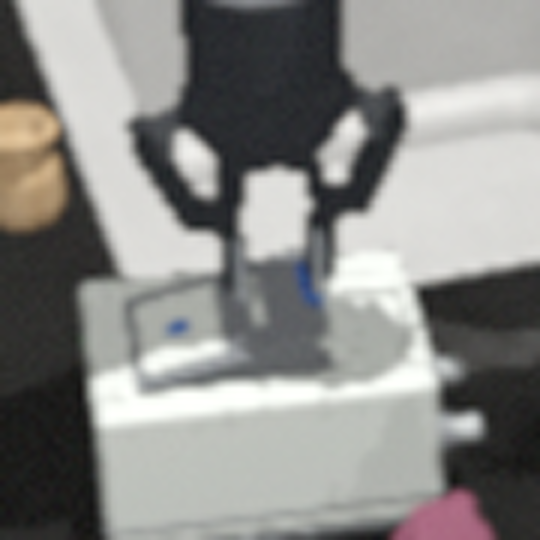

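The cover is tilted about 0.23 rad, with its tab end well clear of the box. I'll draw it off in +x and up.

```bash
python3 -m pendant '[[0.0285,0,0.001,0,0],[0.0285,0,0.001,-0.0003,0],[0.0285,0,0.001,-0.0003,0],[0.0285,0,0.001,-0.0003,0],[0.0285,0,0,0,0]]' |sed 1d
python3 -m pendant '[[0.0285,0,0.001,-0.0003,0],[0.0285,0,0.001,-0.0003,0],[0.0285,0,0.001,-0.0003,0],[0.0285,0,0.001,-0.0003,0],[0.0285,0,0,0,0]]' |sed 1d
```

```text
eef_pos: [0.5133, 0.0479, 0.2862]
tool_rot: [-0.001, 0.749, 0.662, -0.001]
contact_force: [-1.5, -0.0, -2.7]
gripper_width: 0.338
grasp_force: 12.9
eef_pos: [0.5182, 0.0472, 0.2882]
tool_rot: [0.0, 0.749, 0.662, 0.0]
contact_force: [-0.4, -0.8, -0.6]
gripper_width: 0.34
grasp_force: 13.3
```

Free of load. Now I lift slowly.

```bash
python3 -m pendant '[[0.0283,0,0.001,-0.002,0],[0.0283,0,0.001,-0.002,0],[0.0283,0,0,-0.003,0],[0.0283,0,0,-0.003,0],[0.0283,0,0,0,0]]' |sed 1d
python3 -m pendant '[[0.0283,0,0,-0.005,0],[0.0283,0,0,-0.006,0],[0.0283,0,0,-0.008,0],[0.0283,0,0,-0.010,0],[0.0283,0,0,-0.010,0],[0.0283,0,0,0,0]]' |sed 1d
python3 look.py side l3 250 340 120 210 6
```

```text
eef_pos: [0.5201, 0.0471, 0.2987]
tool_rot: [0.0, 0.749, 0.662, 0.0]
contact_force: [0.2, 0.0, -1.6]
gripper_width: 0.331
grasp_force: 14.8
eef_pos: [0.5206, 0.0473, 0.3396]
tool_rot: [0.001, 0.749, 0.662, 0.002]
contact_force: [0.4, -0.7, -0.9]
gripper_width: 0.34
grasp_force: 14.8
```

View pics/l3.png

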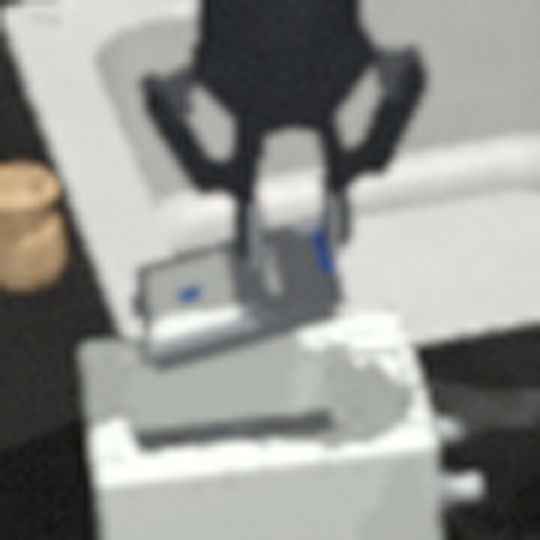

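The cover is off, held tilted above the empty opening. I'll carry it to the clear spot.

```bash
python3 -m pendant '[[0.0283,-0.010,0,-0.005,0],[0.0283,-0.016,-0.001,-0.005,0],[0.0283,-0.02,-0.001,0,0],[0.0283,-0.02,-0.001,0,0],[0.0283,-0.02,-0.001,0,0],[0.0283,-0.02,-0.001,0,0],[0.0283,-0.02,-0.001,0,0],[0.0283,-0.02,-0.001,0,0],[0.0283,-0.02,-0.002,0,0],[0.0283,-0.016,-0.002,0,0],[0.0283,-0.010,-0.001,0,0],[0.0283,-0.002,0,0,0]]' |sed 1d
python3 -m pendant '[[0.0283,0,0,0.012,0],[0.0283,0,0,0.02,0],[0.0283,0,0,0.02,0],[0.0283,0,0,0.02,0],[0.0283,0,0,0.02,0],[0.0283,0,0,0.02,0],[0.0283,0,0,0.012,0],[0.0283,0,0,0.005,0],[0.0283,0,0,0,0]]'
python3 look.py side l4 260 350 170 260 6; python3 -c "
from h import *
need(.486,-.144,.19,-7)"
```

```text
eef_pos: [0.4834, -0.146, 0.3463]
tool_rot: [-0.0, 0.75, 0.661, -0.001]
contact_force: [0.1, 1.2, -0.5]
gripper_width: 0.334
grasp_force: 14.8
t: 14.28
eef_pos: [0.484, -0.1433, 0.217]
tool_rot: [-0.001, 0.749, 0.663, -0.0]
contact_force: [-0.2, 0.4, -0.9]
gripper_width: 0.335
grasp_force: 14.8
t 14.48 pos [ 0.4847 -0.144   0.219 ] a -7.06 turn -0.06 shift after turn mm [ 0.2  1.3 29. ] F [-0.3  1.2 -1.2] w 28.8 g 14.8 zax [ 0.002 -0.    -1.   ] q7 -0.25
```

View pics/l4.png

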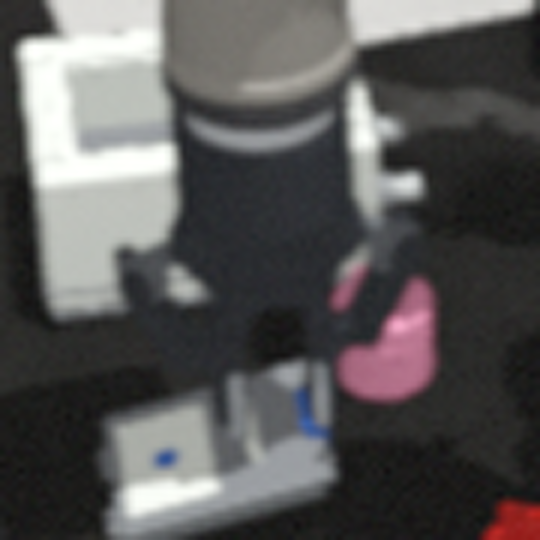

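```bash
python3 -m pendant '[[0.0283,-0.005,0,0.003,0],[0.0283,-0.005,0,0.003,0],[0.0283,0,0,0.003,0],[0.0283,0,0,0.002,0],[0.0283,0,0,0.002,0],[0.0283,0,0,0,0]]' |sed 1d
python3 -m pendant '[[0.0283,0,0.0008,0.002,0],[0.0283,0,0.0008,0.002,0],[0.0283,0,0.0008,0.002,0],[0.0283,0,0,0,0]]' |sed 1d
```

```text
eef_pos: [0.4832, -0.1541, 0.2049]
tool_rot: [0.0, 0.749, 0.662, 0.0]
contact_force: [-0.1, -0.9, 2.6]
gripper_width: 0.336
grasp_force: 14.4
eef_pos: [0.4854, -0.1542, 0.1987]
tool_rot: [-0.0, 0.749, 0.662, 0.0]
contact_force: [0.9, -0.6, 2.9]
gripper_width: 0.337
grasp_force: 14.6
```

```bash
python3 -m pendant '[[0.0283,0,0.0008,0.002,0],[0.0283,0,0.0008,0.002,0],[0.0283,0,0,0,0]]' |sed 1d
```

```text
eef_pos: [0.4867, -0.1544, 0.1945]
tool_rot: [-0.0, 0.749, 0.662, -0.0]
contact_force: [-0.2, -1.3, 1.6]
gripper_width: 0.332
grasp_force: 15.3
```

```bash
python3 -m pendant '[[0.0283,0,0.0006,0.0015,0],[0.0283,0,0.0006,0.0015,0],[0.0283,0,0,0,0]]' |sed 1d
python3 -m pendant '[[0.0283,0,0.0003,0.001,0],[0.0283,0,0,0,0]]' |sed 1d
python3 -m pendant '[[0.0283,0,0,0.001,0],[0.0283,0,0,0,0]]' |sed 1d
```

```text
eef_pos: [0.4876, -0.1546, 0.1915]
tool_rot: [-0.0, 0.749, 0.662, -0.0]
contact_force: [-1.5, -0.7, 2.5]
gripper_width: 0.333
grasp_force: 15.5
eef_pos: [0.488, -0.1546, 0.1906]
tool_rot: [-0.0, 0.749, 0.662, -0.0]
contact_force: [-1.3, 0.1, 1.0]
gripper_width: 0.333
grasp_force: 16.0
eef_pos: [0.4882, -0.1546, 0.1902]
tool_rot: [-0.0, 0.749, 0.662, -0.0]
contact_force: [-3.2, -0.2, 6.7]
gripper_width: 0.336
grasp_force: 18.8
```

```bash
python3 -m pendant '[[0.031,0,0,-0.0005,0],[0.033,0,0,-0.0005,0],[0.036,0,0,0,0],[0.040,0,0,0,0],[0.044,0,0.001,0,0],[0.046,0,0.001,0,0],[0.046,0,0,-0.01,0],[0.046,0,0,-0.02,0],[0.046,0,0,-0.04,0],[0.046,0,0,-0.04,0],[0.046,0,0,-0.02,0]]' |sed 1d
python3 - <<'E'
from h import *
A=[];D=[];U=[];T=[]
for i in range(6):
    p,d=bot.read_camera("side");D.append(d);A.append(p.astype(np.float32))
    for n in("cover","cartridge"):
        for x in bot.pinpoint(n,"side"):U.append((n,np.round(atz("side",x["at"],0)[:2],4).tolist(),round(x["score"],2)))
print(*U,sep="\n")
C=cloud("side",np.median(D,0))
m=(C[...,2]>.009)&(C[...,2]<.02)&(C[...,0]>.38)&(C[...,0]<.52)&(C[...,1]>-.22)&(C[...,1]<-.10)
P=C[m];co=np.linalg.lstsq(np.c_[P[:,:2],np.ones(len(P))],P[:,2],rcond=None)[0];print("cover plane",len(P),P.mean(0),co)
im=np.mean(A,0).clip(0,255).astype(np.uint8);np.save("s_im.npy",im)
cv2.imwrite("pics/l5.png",cv2.resize(im[180:310,250:390],None,fx=5,fy=4.5,interpolation=cv2.INTER_CUBIC))
need(.475,-.275,.3,-7)
E
```

```text
eef_pos: [0.4913, -0.1547, 0.3257]
tool_rot: [0.002, 0.749, 0.662, 0.002]
contact_force: [2.1, 0.2, -0.4]
gripper_width: 0.537
grasp_force: 0.0
('cover', [0.4524, -0.15], 0.8)
('cover', [0.6607, -0.3072], 0.72)
('cartridge', [0.5572, -0.0681], 0.88)
('cartridge', [0.5697, -0.2568], 0.6)
('cartridge', [0.4775, -0.2736], 0.56)
('cover', [0.4604, -0.1482], 0.8)
('cartridge', [0.474, -0.2731], 0.88)
('cartridge', [0.5566, -0.0729], 0.84)
('cartridge', [0.5724, -0.2585], 0.74)
('cover', [0.4538, -0.1489], 0.59)
('cartridge', [0.5599, -0.2599], 0.78)
('cartridge', [0.4765, -0.2708], 0.77)
('cartridge', [0.5612, -0.0735], 0.63)
('cover', [0.4586, -0.1508], 0.76)
('cartridge', [0.5602, -0.0828], 0.79)
('cartridge', [0.5724, -0.251], 0.78)
('cartridge', [0.4746, -0.2737], 0.66)
('cover', [0.4477, -0.1477], 0.83)
('cartridge', [0.4748, -0.2667], 0.76)
('cartridge', [0.5572, -0.0671], 0.69)
('cartridge', [0.5637, -0.2545], 0.66)
('cover', [0.4591, -0.1424], 0.94)
('cartridge', [0.4821, -0.268], 0.63)
('cartridge', [0.7063, -0.2065], 0.43)
cover plane 711 [ 0.45475998 -0.15286346  0.01410511] [-0.00167129  0.00632542  0.01583207]
t 17.97 pos [ 0.4903 -0.1549  0.3209] a -7.06 turn -0.06 shift after turn mm [-121.1   -0.6   20.9] F [ 0.  -0.1  0.3] w 46.1 g 0.0 zax [-0.  0. -1.] q7 -0.13
```

View pics/l5.png

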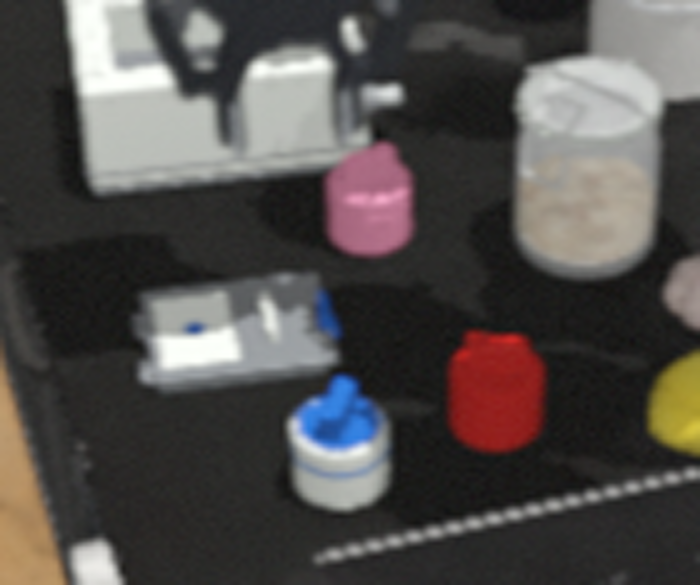

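The cover lies flat at crop ≈(240,330) and the cartridge stands at ≈(340,450). I get the fin's direction from depth.

Run:
```python
from h import *
for c in("side","top"):
    D=np.median([bot.read_camera(c)[1] for _ in range(5)],0) if c=="side" else np.load("top_d.npy")
    C=cloud(c,D)
    for z0,z1 in((.056,.075),(.062,.075),(.03,.075)):
        m=(C[...,2]>z0)&(C[...,2]<z1)&(np.hypot(C[...,0]-.475,C[...,1]+.272)<.03)
        P=C[m][:,:2]*1000
        if len(P)<5: print(c,z0,len(P));continue
        w,v=np.linalg.eigh(np.cov(P.T));print(c,z0,len(P),P.mean(0).round(1),np.sqrt(w).round(1),np.degrees(np.arctan2(v[1,1],v[0,1])).round(1),cv2.minAreaRect(P.astype(np.float32)),C[m][:,2].max().round(4))
im=np.load("top_avg.npy")
# top image in world grid at z=.068 : print brightness of blue channel and red channel, 3 mm
xs=np.arange(.502,.447,-.003);ys=np.arange(-.245,-.302,-.003)
X,Y=np.meshgrid(xs,ys,indexing="ij");uv=proj("top",np.stack([X,Y,0*X+.068],-1)).reshape(X.shape+(2,)).astype(np.float32)
g=cv2.remap(im,uv[...,0],uv[...,1],cv2.INTER_CUBIC)
print(ys.round(3));
for x,r in zip(xs,g[...,0]-0*g[...,2]): print(round(x,3),*(f"{int(k):4d}" for k in r))
print("red")
for x,r in zip(xs,g[...,2]): print(round(x,3),*(f"{int(k):4d}" for k in r))
```

```text
side 0.056 58 [ 475.6 -277.9] [3.  9.9] 55.6 ((476.2308044433594, -275.4139404296875), (30.397811889648438, 9.687814712524414), 56.72674560546875) 0.0694
side 0.062 48 [ 475.7 -277.3] [2.9 9.7] 57.3 ((476.2308044433594, -275.4139404296875), (30.397811889648438, 9.687814712524414), 56.72674560546875) 0.0694
side 0.03 291 [ 475.1 -283.1] [10.8 11.4] -158.3 ((476.0504150390625, -278.38629150390625), (41.066410064697266, 42.956199645996094), 65.11753845214844) 0.0694
top 0.056 33 [ 476.4 -275.8] [3.2 8.7] 58.0 ((476.98248291015625, -276.05694580078125), (28.642946243286133, 9.417991638183594), 56.8956184387207) 0.0684
top 0.062 30 [ 477.  -275.7] [3.  8.8] 59.4 ((476.98248291015625, -276.05694580078125), (28.642946243286133, 9.417991638183594), 56.8956184387207) 0.0684
top 0.03 163 [ 475.3 -274.3] [11.6 11.8] 131.4 ((476.3556213378906, -275.49298095703125), (41.74903106689453, 43.760353088378906), 42.726951599121094) 0.0684
[-0.245 -0.248 -0.251 -0.254 -0.257 -0.26  -0.263 -0.266 -0.269 -0.272
 -0.275 -0.278 -0.281 -0.284 -0.287 -0.29  -0.293 -0.296 -0.299]
0.502   25   27   27   26   26
[... 3107 characters left out ...]
   74  109  137  134  102   71   59   52   45   40   32   33   42   55   72   89   93   79   56
0.463   67   99  127  134  119   97   79   66   57   50   45   47   58   76   95  105   92   67   47
0.46   57   84  110  128  139  136  119   93   73   64   66   79   96  108  117  109   84   56   42
0.457   46   68   91  117  144  159  152  129  102   92  101  117  131  130  121   98   68   46   40
0.454   37   52   75   98  125  149  155  144  126  120  127  138  136  120   97   73   51   41   40
0.451   30   41   57   79  100  118  130  129  124  120  119  119  106   85   65   49   42   39   39
0.448   26   31   40   54   72   84   92  100  101   97   87   77   66   52   43   39   38   38   39
```

```bash
python3 -m pendant '[[0.04,0,0,0,6.5],[0.04,0,0,0,6.5],[0.04,0,0,0,6.5],[0.04,0,0,0,6.6],[0.04,0,0,0,0]]' >/dev/null
python3 -c "
from h import *
need(.4764,-.2757,.245,-33.2)"
```

```text
t 18.63 pos [ 0.4903 -0.1548  0.321 ] a -33.38 turn -0.18 shift after turn mm [-108.8   54.5   76. ] F [ 1.   0.8 -0.3] w 39.8 g 0.0 zax [ 0. -0. -1.] q7 -0.55
```

```bash
python3 -m pendant '[[0.04,-0.03,0.015,0,0],[0.04,-0.03,0.015,0,0],[0.04,-0.03,0.015,0,0],[0.04,-0.0188,0.0095,0.02,0],[0.04,0,0,0.025,0],[0.04,0,0,0.02,0],[0.04,0,0,0.011,0],[0.04,0,0,0,0],[0.04,0,0,0,0]]' >/dev/null
python3 -c "
from h import *
need(.4764,-.2757,.224,-33.2)"
```

```text
t 19.38 pos [ 0.4766 -0.2754  0.2449] a -33.03 turn 0.17 shift after turn mm [-0.4 -0.  20.9] F [ 0.2 -0.8  0.1] w 40.1 g 0.0 zax [-0.001  0.001 -1.   ] q7 -0.35
```

```bash
python3 -m pendant '[[0.04,0,0,0.008,0],[0.04,0,0,0.008,0],[0.04,0,0,0.0045,0],[0.03,0,0,0,0],[0.02,0,0,0,0],[0.012,0,0,0,0],[0.012,0,0,0,0]]' 20 |sed 1d
python3 -m pendant '[[0.008,0,0,0,0],[0.005,0,0,0,0],[0.002,0,0,0,0],[0.002,0,0,0,0]]' 60 |sed 1d
```

```text
eef_pos: [0.4766, -0.2759, 0.2247]
tool_rot: [0.0, 0.879, 0.476, 0.0]
contact_force: [-0.2, 0.2, -0.3]
gripper_width: 0.141
grasp_force: 0.0
eef_pos: [0.4767, -0.2759, 0.2249]
tool_rot: [0.0, 0.879, 0.476, 0.0]
contact_force: [-0.1, -0.7, 4.4]
gripper_width: 0.103
grasp_force: 59.2
```

```bash
python3 -m pendant '[[0.002,0,0,-0.005,0],[0.002,0,0,-0.02,0],[0.002,0,0,-0.03,0],[0.002,0,0,-0.03,0],[0.002,0,0,-0.03,0],[0.002,0,0,-0.01,0],[0.002,0,0,0,0]]' |sed 1d
python3 - <<'E'
from h import *
R={}
for c in("top","side"):
    D=[]
    for i in range(4):
        D.append(bot.read_camera(c)[1])
        for n,z in(("bore_mouth",.048),("seat",.014),("filter_unit",0)):
            for x in bot.pinpoint(n,c)[:1]:R.setdefault((c,n),[]).append((atz(c,x["at"],z)[:2]*1000).round(1).tolist())
    C=cloud(c,np.median(D,0));i=(abs(C[...,0]-.486)<.12)&(abs(C[...,1]-.051)<.09)
    for z0,z1 in((.084,.096),(.040,.056),(.005,.03)):
        m=i&(C[...,2]>z0)&(C[...,2]<z1)
        if z0<.08: m&=np.hypot(C[...,0]-.486,C[...,1]-.051)<.045
        P=(C[m][:,:2]*1000).astype(np.float32);print(c,z0,len(P),P.mean(0) if len(P) else 0,cv2.minAreaRect(P) if len(P)>4 else 0)
for k in R:print(k,R[k],np.mean(R[k],0))
need(.486,.051,.35,-33)
E
```

```text
eef_pos: [0.4771, -0.276, 0.352]
tool_rot: [0.002, 0.88, 0.476, 0.001]
contact_force: [0.1, 0.4, -1.3]
gripper_width: 0.101
grasp_force: 58.8
top 0.084 1074 [496.4459    50.019836] ((496.49871826171875, 50.18013000488281), (120.25537109375, 162.3521728515625), 82.76221466064453)
top 0.04 343 [486.90976  53.92888] ((486.2852783203125, 53.05259704589844), (69.17302703857422, 87.77601623535156), 83.04469299316406)
top 0.005 151 [487.159     52.285484] ((487.2816467285156, 51.925296783447266), (40.48722457885742, 42.775115966796875), 89.79502868652344)
side 0.084 406 [451.01654  57.19644] ((463.1933898925781, 54.011375427246094), (122.61338806152344, 92.30083465576172), 82.56605529785156)
side 0.04 108 [485.98834  82.37223] ((482.2427978515625, 81.53125762939453), (21.155710220336914, 60.74143600463867), 86.10381317138672)
side 0.005 0 0 0
('top', 'bore_mouth') [[492.7, 48.0], [490.1, 51.0], [483.3, 42.5], [493.8, 52.3]] [489.975  48.45 ]
('top', 'seat') [[489.6, 60.7], [660.0, -107.8]] [574.8  -23.55]
('top', 'filter_unit') [[482.1, 44.7], [483.0, 39.6], [472.1, 40.7], [488.4, 51.8]] [481.4  44.2]
('side', 'bore_mouth') [[489.7, 42.7], [487.7, 65.8], [487.0, 52.9], [494.0, 43.8]] [489.6  51.3]
('side', 'seat') [[401.1, -162.0]] [ 401.1 -162. ]
('side', 'filter_unit') [[486.4, 52.6], [492.8, 50.5], [489.0, 51.7], [486.0, 39.5]] [488.55   48.575]
t 22.48 pos [ 0.4764 -0.2758  0.3494] a -33.16 turn -0.16 shift after turn mm [ 279.3 -169.9   -0.6] F [ 0.4 -0.  -1.3] w 8.4 g 58.8 zax [-0.  0. -1.] q7 -0.29
```

```bash
python3 -m pendant '[[0.002,0.010,-0.006,0,0],[0.002,0.025,-0.015,0,0],[0.002,0.035,-0.0214,0,0],[0.002,0.035,-0.0214,0,0],[0.002,0.035,-0.0214,0,0],[0.002,0.035,-0.0214,0,0],[0.002,0.035,-0.0214,0,0],[0.002,0.030,-0.0184,0,0],[0.002,0.025,-0.015,0,0],[0.002,0.0145,-0.0092,0,0],[0.002,0,0,0,0],[0.002,0,0,0,0]]' |sed 1d
python3 -c "
from h import *
need(.4855,.0515,.275,-33)"
```

```text
eef_pos: [0.486, 0.0532, 0.3495]
tool_rot: [-0.0, 0.879, 0.477, 0.0]
contact_force: [-0.4, -1.9, -1.4]
gripper_width: 0.1
grasp_force: 58.7
t 23.48 pos [0.486  0.0532 0.3495] a -32.96 turn 0.04 shift after turn mm [-1.7  0.5 74.5] F [-0.4 -1.9 -1.4] w 8.6 g 58.7 zax [ 0.  0. -1.] q7 -0.97
```

```bash
python3 -m pendant '[[0.002,-0.0015,0.0003,0.01,0],[0.002,0,0,0.015,0],[0.002,0,0,0.015,0],[0.002,0,0,0.015,0],[0.002,0,0,0.01,0],[0.002,0,0,0.006,0],[0.002,0,0,0,0],[0.002,0,0,0,0]]' |sed 1d
python3 -m pendant '[[0.002,0,0,0.002,0],[0.002,0,0,0.002,0],[0.002,0,0,0.002,0],[0.002,0,0,0,0]]' |sed 1d
```

```text
eef_pos: [0.486, 0.0497, 0.2783]
tool_rot: [-0.0, 0.88, 0.476, -0.0]
contact_force: [-0.5, -0.4, -1.4]
gripper_width: 0.096
grasp_force: 58.7
eef_pos: [0.4859, 0.0501, 0.2724]
tool_rot: [0.0, 0.879, 0.476, 0.0]
contact_force: [-0.6, -0.5, -1.2]
gripper_width: 0.098
grasp_force: 58.7
```

```bash
python3 -m pendant '[[0.002,0.0007,-0.0008,0.001,0],[0.002,0,0,0.002,0],[0.002,0,0,0.002,0],[0.002,0,0,0,0]]' |sed 1d
python3 -m pendant '[[0.002,0,0,0.002,0],[0.002,0,0,0.002,0],[0.002,0,0,0,0]]' |sed 1d
```

```text
eef_pos: [0.4855, 0.0511, 0.267]
tool_rot: [-0.0, 0.879, 0.476, -0.0]
contact_force: [0.1, -0.1, -0.6]
gripper_width: 0.101
grasp_force: 58.7
eef_pos: [0.4855, 0.051, 0.263]
tool_rot: [-0.0, 0.879, 0.476, -0.0]
contact_force: [0.3, 0.3, -1.2]
gripper_width: 0.101
grasp_force: 58.7
```

```bash
python3 -m pendant '[[0.002,0,0,0.002,0],[0.002,0,0,0.002,0],[0.002,0,0,0.002,0],[0.002,0,0,0,0]]' |sed 1d
python3 -m pendant '[[0.002,0,0,0.0015,0],[0.002,0,0,0.0015,0],[0.002,0,0,0,0]]' |sed 1d
python3 -m pendant '[[0.002,0,0,0.0015,0],[0.002,0,0,0.0015,0],[0.002,0,0,0,0]]' |sed 1d
```

```text
eef_pos: [0.4854, 0.0511, 0.257]
tool_rot: [-0.0, 0.879, 0.476, -0.0]
contact_force: [0.7, 0.5, -1.6]
gripper_width: 0.098
grasp_force: 58.7
eef_pos: [0.4855, 0.0511, 0.2541]
tool_rot: [-0.0, 0.879, 0.476, -0.0]
contact_force: [-0.4, -0.2, -1.3]
gripper_width: 0.098
grasp_force: 58.7
eef_pos: [0.4856, 0.0514, 0.2515]
tool_rot: [-0.0, 0.879, 0.476, -0.0]
contact_force: [-0.1, 0.7, 1.7]
gripper_width: 0.1
grasp_force: 59.2
```

```bash
python3 -m pendant '[[0.002,0,0,0.0015,0],[0.002,0,0,0.0015,0],[0.002,0,0,0,0]]' |sed 1d|sed -n '1p;3p'
python3 -m pendant '[[0.002,0,0,0.0015,0],[0.002,0,0,0.0015,0],[0.002,0,0,0,0]]' |sed 1d|sed -n '1p;3p'
python3 -m pendant '[[0.002,0,0,0.0015,0],[0.002,0,0,0,0]]' |sed 1d|sed -n '1p;3p'
python3 -m pendant '[[0.002,0,0,0.0015,0],[0.002,0,0,0,0]]' |sed 1d|sed -n '1p;3p'
```

```text
eef_pos: [0.4859, 0.0514, 0.249]
contact_force: [-1.5, 0.5, 4.2]
eef_pos: [0.4858, 0.0514, 0.2458]
contact_force: [-0.4, 1.2, 1.2]
eef_pos: [0.4858, 0.0514, 0.2442]
contact_force: [-0.5, 1.1, 2.2]
eef_pos: [0.4858, 0.0513, 0.2426]
contact_force: [-0.2, 0.6, 2.8]
```

```bash
python3 -m pendant '[[0.002,0,0,0.0015,0],[0.002,0,0,0.0015,0],[0.002,0,0,0,0]]' |sed 1d|sed -n '1p;3p'
python3 -m pendant '[[0.002,0,0,0.0007,0],[0.002,0,0,0,0]]' |sed 1d|sed -n '1p;3p'
python3 -m pendant '[[0.002,0,0,0.0007,0],[0.002,0,0,0,0]]' |sed 1d|sed -n '1p;3p'
```

```text
eef_pos: [0.4857, 0.0512, 0.2395]
contact_force: [0.1, 0.2, 2.0]
eef_pos: [0.4858, 0.0513, 0.2389]
contact_force: [-0.7, 0.8, 5.3]
eef_pos: [0.4858, 0.0514, 0.2389]
contact_force: [-3.4, 0.8, 14.2]
```

```bash
python3 -m pendant '[[0.002,0,0,0.0004,0],[0.002,0,0,0,0],[0.002,0,0,0,0]]' |sed 1d
python3 -m pendant '[[0.002,0,0,-0.0012,0],[0.002,0,0,0,0],[0.012,0,0,0,0],[0.015,0,0,0,0],[0.02,0,0,0,0],[0.024,0,0,0,0],[0.024,0,0,0,0]]' 20|sed 1d
```

```text
eef_pos: [0.4858, 0.0514, 0.2388]
tool_rot: [0.0, 0.879, 0.476, 0.0]
contact_force: [-4.4, 0.4, 19.3]
gripper_width: 0.101
grasp_force: 61.6
eef_pos: [0.4856, 0.051, 0.2387]
tool_rot: [-0.0, 0.88, 0.476, -0.0]
contact_force: [0.4, 0.6, 0.3]
gripper_width: 0.277
grasp_force: 0.0
```

Released. Now retreat upwards, then aside, and check.

```bash
python3 -m pendant '[[0.024,0,0,-0.003,0],[0.024,0,0,-0.006,0],[0.024,0,0,-0.015,0],[0.024,0,0,-0.025,0],[0.024,0,0,-0.035,0],[0.024,0,0,-0.035,0],[0.024,0,0,-0.025,0],[0.024,-0.03,0.02,0,0],[0.024,-0.03,0.02,0,0],[0.024,-0.03,0.02,0,0],[0.024,-0.03,0.02,0,0],[0.024,-0.03,0.02,0,0]]' |sed 1d
python3 -m pendant '[[0.024,-0.03,0.02,0,0],[0.024,-0.03,0.02,0,0],[0.024,-0.03,0.02,0,0],[0.024,-0.02,0.01,0,0],[0.024,0,0,0,0],[0.024,0,0,0,0]]' |sed -n '1,2p'
python3 - <<'E'
from h import *
for c in("top","side"):
    C=cloud(c,np.median([bot.read_camera(c)[1] for _ in range(5)],0))
    m=(C[...,2]>.074)&(C[...,2]<.087)&(np.hypot(C[...,0]-.4857,C[...,1]-.0512)<.02)
    P=C[m]*1000
    if len(P)>5:print(c,"fin",len(P),P.mean(0).round(1),np.median(P[:,2]),cv2.minAreaRect(P[:,:2].astype(np.float32)))
    m=(C[...,2]>.009)&(C[...,2]<.02)&(C[...,0]>.38)&(C[...,0]<.52)&(C[...,1]>-.22)&(C[...,1]<-.10)
    P=C[m];print("cover",len(P),P.mean(0).round(4))
    for n in("cover","cartridge","mug","tall_jar","lemon_1","eggcup","garlic_2"):
        print(n,[np.round(atz(c,x["at"],0)[:2],3).tolist() for x in bot.pinpoint(n,c)[:4] if x["score"]>.4])
print(state()[0]["t"])
E
```

```text
eef_pos: [0.4869, -0.1307, 0.3837]
tool_rot: [0.0, 0.879, 0.476, 0.0]
contact_force: [0.2, 0.1, 0.7]
gripper_width: 0.284
grasp_force: 0.0
t: 29.65
eef_pos: [0.4852, -0.2608, 0.3831]
top fin 31 [485.4  50.8  81. ] 81.28743786168008 ((485.7144775390625, 51.01976776123047), (29.113786697387695, 9.78360366821289), 56.0716438293457)
cover 652 [ 0.455  -0.1506  0.0136]
cover [[0.449, -0.149]]
cartridge [[0.55, -0.087], [0.488, 0.059], [0.563, -0.246], [0.497, 0.044]]
mug [[0.666, -0.111], [0.39, -0.423]]
tall_jar [[0.667, -0.115], [0.437, 0.34]]
lemon_1 [[0.657, -0.302]]
eggcup [[0.428, 0.342]]
garlic_2 [[0.705, -0.213]]
side fin 16 [477.7  42.1  79.6] 80.98269349405567 ((479.8454895019531, 43.954647064208984), (11.104660987854004, 10.167682647705078), 55.472713470458984)
cover 710 [ 0.4548 -0.1528  0.0141]
cover [[0.46, -0.158]]
cartridge [[0.552, -0.074], [0.568, -0.256], [0.491, 0.07]]
mug [[0.406, -0.416], [0.672, -0.121]]
tall_jar [[0.664, -0.117]]
lemon_1 [[0.708, -0.206], [0.667, -0.299]]
eggcup [[0.429, 0.335]]
garlic_2 [[0.705, -0.213]]
30.85
```

The fin's top reads about 81–82 mm, which is fully home, the cover lies flat, and the bystanders are where they were.

```bash
python3 -c "
from station import bot
print(bot.hand_in())"
```

```text
the job is handed in; nothing more can be done
None
```

The job is handed in at about 31 s: the cover is off and lying flat, right way up, on the worktop; the cartridge is fully home, bedded with about a 17 N rise in push (slightly over the 10–15 N you gave, well under 60 N) and released; the other things show no sign of having moved.

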